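# Clamp the casket with the clicking torque key

## Robot

A 6-joint arm with a two-finger parallel gripper is mounted at the origin on the work surface. World frame = base frame: x ahead of the robot, y to its left, z up, the work surface at z = 0. Lengths are in m, angles in rad, forces in N, time in s.
With the tool pointing down it reaches from about 0.425 to 0.95 m from the base axis. Payload 3.5 kg.
Tool frame: the origin (TCP) lies midway between the tips of the shut fingers; the grasp point (between the pads) lies 19 mm behind it; z points along the fingers, y is the line along which they close (so a half turn about z gives the same grasp; the last joint's range is limited). The gripper opens to 85 mm and grips with 20 to 120 N. Pads are 22 mm wide; open, the fingers measure 114 mm over their backs; the gripper's body (76 mm by 85 mm) begins 54 mm behind the grasp point. The pads swing forward as they close: fully open they stand 13 mm farther back than shut.
Start: joints at [-1.344, 0.286, 1.577, -0, 1.279, -0.15], TCP at [0.248, -0.628, 0.231] pointing down, gripper open.
Joint ranges: [-2.77, 2.77], [-0.9, 2.22], [0.21, 2.48], [-1.53, 4.67], [0.24, 2.81], [-2.84, 2.84]. Speed limits (rad/s): [2.79, 2.79, 3.14, 3.14, 3.14, 3.14].

## Interface

Orientations are given as a unit quaternion [x, y, z, w].
In Python, from plant import ctrl, cams, order gives the robot as it stands.
- The arm moves only by the tool move_arm, never from a script. Its argument "plan" is one flat list of numbers, 7 for each row, row after row: the shift along the world's x, y, z in mm, then the turn, a rotation vector about the world's x, y, z in degrees, then the finger opening in mm, from 0 to 85.4. A call has 1 to 12 rows; each row shifts and turns the commanded pose from where the row before left it; what a row does not reach is not made up. A row lasts 1/10 s, in which the tool goes at most 50 mm and 8.59 degrees, less where a joint would pass 70% of its speed; a pose out of reach is approached as far as the arm can. A call is refused whole if a number of a shift passes 50 or a number of a turn 8.59, either way. A call with a gripper value outside its range is refused whole. The fingers move at their own pace and stop on an object; "newtons" is the grip in N (left out, the last holds). Time passes only in rows, so rows that do not move let the fingers close. It gives the time, the measured TCP pose, the force, the opening and the grip force at its end, in the units of the state.
- ctrl.get_state(): the state, without advancing time (a new reading comes with each control period).
- cams.read_camera(name): name is "scene" or "top" or "wrist"; returns a dict with "color" (400x640x3 uint8, red, green, blue), "fov_y" (degrees; the focal length in pixels is half the picture's height over the tangent of half this angle, whatever the lens; pixels are square), "cx", "cy" (the principal point, pixels), "k1" (the pictures are not rectified: a ray, as slopes to the right and down, at radius r is drawn at 1 + k1 r^2 times it, then the intrinsics apply), "origin" and "orientation" of the camera in the world; the wrist camera has in their place "T_tool_cam" (4x4, takes a point from camera to tool coordinates, whose origin is the TCP and whose axes are the flange's). Camera axes: x right, y up, looking along -z (the intrinsics and any distortion apply to the point x, -y, -z); pixel columns grow to the right and rows downward; lengths in m; the calibration is good to about 2 mm. A picture is of the moment at which its call begins: read the wrist's pose just before it. There is no depth.
- order.sign_off(): hands the job in; it is judged then, once.
The state is a dict: "time": time; "qpos": joint angles; "dq": joint speeds; "joint_efforts": joint torques, N m; "eef_pos": TCP position; "tcp_rot": TCP orientation; "contact_force": force on the tool from outside, world axes, zero at the start; "wrist_torque": the same for the moment, N m; "opening": opening from 0.0 (shut) to 1.0 (fully open); "finger_force": force on a finger pad.
Only numpy, scipy, OpenCV 4.12 (cv2) and the standard library are available. Lean on these libraries where they do the work, as an engineer would, in place of code of your own. Each camera call takes 0.05 s, during which the arm holds its last target. There are 200 camera calls.

## Task

Get the wooden casket held in the padded vice: put the red wing key down over the brass square of the vice's drive and let go of it before any tightening. Then take the key afresh and turn it clockwise (seen from above), a bite at a time, until the padded jaw grips the casket and the drive slips and clicks; stop there (one click, at most two) and leave the key standing on the drive. Do not disturb the other things on the bench.

Things in the scene. Friction and masses are not known exactly. Their poses are not given: they have to be found in the camera images.
- key_center (a point): Loose red wing key, 60 mm tall, 0.1 to 0.2 kg, standing upright on a round cork coaster (64 mm across, 4 mm thick). The point is on its axis, half-way up (30 mm above its underside). From 26 to 60 mm above the underside: the red wing to hold, 60 mm along the key's x, 14 mm thick along its y. Keep fingertips above the sleeve below: grip about 48 mm above the underside.
- key: The same key; origin at the centre of its underside. Its lower 26 mm is a dark steel sleeve, 26.5 mm square outside, with a square socket open below, 16.5 mm across and 22 mm deep; x and y are square to the socket's faces.
- drive_seat (a point): The vice's drive: centre of the top of a dark flange (40 mm across, 50 mm above the table) on which the key's underside rests when fully down; z up along the drive axis. A brass square, 14 mm across, stands 20 mm up from it (its top 8 mm a round cone, as lead-in); x and y square to its faces: the key fits in any quarter-turn with 1.25 mm play a side, about 0.2 rad turning play.
- holder: The vice: fixed aluminium bed 130 by 260 mm, its top 12 mm above the table; its y is the clamping line, from drive (100 mm towards -y from the origin) over moving jaw and casket to end stop. Vice and casket stay below 73 mm above the table. Under the flange a disc 58 mm across has 12 black ticks; it turns along with the flange's white mark until the drive slips.
- jaw_travel (a joint): Travel of the moving jaw, in m: 0 wide open as at the start, growing as it closes on the casket; 10 mm for each rad that the drive is turned clockwise (seen from above). It is stopped by the casket, pressed against the end stop, after 11 to 23 mm. Turning takes about 0.11 N m until then; drive and jaw stay where they are left.
- clutch_head (a joint): Slip of the torque-limiting drive, in rad: how far the brass square has turned clockwise relative to the ticked disc beneath it. About 0 while the jaw moves; with the jaw stopped it slips at about 0.2 to 0.25 N m (some 11 N on the casket): it gives way past 0.26, the torque drops, and one full click is done at 0.52, the second at 1.05. Stays where it is left.
- jaw: Moving jaw, aluminium with a grey pad, 100 mm wide, 46 mm tall; origin on the bed, under the middle of its padded face, 61 mm in +y from the drive axis when open; it closes along its +y.
- casket_center (a point): Loose antique casket of dark wood, 100 mm (its x) by 75 mm (its y, the way it is clamped) by 56 mm tall, 0.2 to 0.4 kg, lying on the vice's bed between moving jaw and end stop; the point is its centre, half-way up.
- casket: The same casket; origin at the centre of its underside.
- swab_jar: Bystander: amber jar with a white cap, 48 mm across, 55 mm tall; origin at its underside (to be left alone).
- brush_pot: Bystander: white pot 76 mm across holding brushes, 170 mm tall in all; origin at its underside (to be left alone).
- solvent_bottle: Bystander: amber bottle, 60 mm across, 150 mm tall; origin at its underside (to be left alone).
- flat_brush: Bystander: flat brush with a pale wooden handle, 170 mm long, lying flat; origin at its underside (to be left alone).
- spatula: Bystander: spatula with a blue handle, 180 mm long, lying flat; origin at its underside (to be left alone).
- brass_weight: Bystander: brass weight, 40 mm across, 47 mm tall; origin at its underside (to be left alone).
- fittings_dish: Bystander: white dish of brass fittings, 80 mm across, 18 mm tall; origin at its underside (to be left alone).

How it is judged:
On the way, in this order (a step that is already met when the one before it is completed fails the run):
1. the key stands fully down on the drive, let go of, with the jaw not yet wound forward (under 8 mm) (horizontal distance between key_center and drive_seat below 0.005 m and z of key_center in the frame of drive_seat below 0.034 m and angle between key_center's own z axis and vertical below 0.12 rad and contact force between the fingers and key below 0.2 N and value of joint jaw_travel below 0.008 m), for 0.2 s.
2. the jaw presses the casket (over 5 N) and the drive has slipped past its first click (value of joint clutch_head above 0.32 rad and contact force between jaw and casket above 5 N), for 0.05 s.
At the end, for the whole second after the job is handed in: Drive slipped one or two clicks (0.32 to 1.25 rad); jaw closed over 9 mm and still pressing the casket with over 3 N; casket level within 0.08 rad; key released on the drive, within 5 mm of its axis and 4 mm of the flange, upright within 0.12 rad, at rest (horizontal distance between key_center and drive_seat below 0.005 m and z of key_center in the frame of drive_seat below 0.034 m and angle between key_center's own z axis and vertical below 0.12 rad and value of joint clutch_head between 0.32 and 1.25 rad and contact force between jaw and casket above 3 N and linear speed of key below 0.02 m/s and angle between casket_center's own z axis and vertical below 0.08 rad and value of joint jaw_travel above 0.009 m); the robot touches nothing.
It fails at once if the drive is turned on to a third click (value of joint clutch_head above 1.3 rad).
It fails at once if the casket is tipped or taken out of its place (angle between casket_center's own z axis and vertical above 0.2 rad or distance of casket_center from where it was at the start of the episode above 0.04 m).
It fails at once if the key is tipped over (angle between key_center's own z axis and vertical above 0.8 rad).
It fails at once if another thing on the bench is moved by more than 30 mm (distance of any of swab_jar, brush_pot, solvent_bottle, flat_brush, spatula, brass_weight, fittings_dish from where it was at the start of the episode above 0.03 m).
It also fails if it takes over 72 s, if anything falls off the work surface, if the arm or the gripper's body presses on something with over 40 N, if the wrist force passes 120 N, or if a joint passes its speed limit or range.

## Working session

There is one attempt and no reset: what is moved stays moved. The work goes in short steps, Python scripts to look and compute and a tool call to move; the robot and the scene stay as the last step left them, time stands still between calls to the robot, and variables do not carry over. Pictures are saved under pics/ and viewed, at most 10 in all, crops included, and the job is handed in when it is done.

Besides the shell and the picture viewer there is one more tool, called after ">>>" by a JSON object that holds its "fn" and its "kwargs". move_arm: Moves the arm, as the interface text tells. Its arguments: {"type":"object","properties":{"plan":{"type":"array","items":{"type":"number"}},"newtons":{"type":"number"}},"required":["plan"]}

```bash
mkdir -p pics; cat > h.py <<'E'
import numpy as np, cv2
from scipy.spatial.transform import Rotation as R
from plant import ctrl, cams, order
def cam(name):
    s=ctrl.get_state(); c=cams.read_camera(name)
    if name=="wrist":
        T=np.array(c["T_tool_cam"]); Rt=R.from_quat(s["tcp_rot"]).as_matrix()
        c["o"]=Rt@T[:3,3]+np.array(s["eef_pos"]); c["R"]=Rt@T[:3,:3]
    else:
        c["o"]=np.array(c["origin"]); q=np.array(c["orientation"])
        c["R"]=R.from_quat(q).as_matrix() if q.size==4 else q
    c["f"]=200/np.tan(np.radians(c["fov_y"])/2)
    return c
def ray(c,u,v):
    f=c["f"]; K=np.array([[f,0,c["cx"]],[0,f,c["cy"]],[0,0,1]])
    p=cv2.undistortPoints(np.array([[[u,v]]],float),K,np.array([c["k1"],0,0,0,0.]),None,None,None)[0,0] if False else None
    a=np.array([(u-c["cx"])/f,(v-c["cy"])/f]); s=a.copy()
    for _ in range(20): s=a/(1+c["k1"]*(s@s))
    return c["R"]@np.array([s[0],-s[1],-1])
def onz(c,u,v,z):
    d=ray(c,u,v); return c["o"]+d*(z-c["o"][2])/d[2]
def proj(c,p):
    q=c["R"].T@(np.array(p)-c["o"]); s=np.array([q[0],-q[1]])/-q[2]
    s=s*(1+c["k1"]*(s@s)); return s*c["f"]+[c["cx"],c["cy"]]
def save(c,n): cv2.imwrite("pics/"+n,c["color"][:,:,::-1])
E
sed -i '/if False else None/d' h.py
python3 - <<'E'
from h import *
for n in("top","scene","wrist"):
    c=cam(n); save(c,n+"0.png"); print(n,c["o"],c["R"].round(3).tolist(),c["f"],c["k1"])
    if n!="wrist":
        hsv=cv2.cvtColor(c["color"],cv2.COLOR_RGB2HSV)
        m=cv2.inRange(hsv,(0,170,90),(6,255,255))|cv2.inRange(hsv,(174,170,90),(180,255,255))
        N,l,st,ce=cv2.connectedComponentsWithStats(m)
        for i in range(1,N):
            if st[i,4]>25: print(st[i],ce[i],onz(c,*ce[i],.06))
print(ctrl.get_state())
E
```

```text
top [0.50917616 0.00908123 1.31830181] [[0.023, 0.999, -0.048], [-0.999, 0.022, -0.031], [-0.03, 0.048, 0.998]] 471.13217994759015 -0.08942342442212313
[381  72   4  26  42] [382.30952381  85.52380952] [ 0.88022575 -0.11410103  0.06      ]
[258 170   8   5  33] [261.39393939 172.06060606] [0.63755168 0.20771146 0.06      ]
[245 172   8   5  26] [248.46153846 174.42307692] [0.63049124 0.24269054 0.06      ]
scene [ 1.34373254 -0.48086835  1.23500286] [[0.566, -0.654, 0.502], [0.824, 0.444, -0.351], [0.007, 0.612, 0.791]] 500.3886050946794 0.03185403683442669
[315 298  20  18  48] [324.70833333 306.58333333] [ 0.91156682 -0.13347584  0.06      ]
wrist [ 0.3159995  -0.59922822  0.3723236 ] [[0.369, 0.89, 0.267], [-0.929, 0.354, 0.104], [-0.003, -0.287, 0.958]] 302.1553545002019 -0.026631995519718545
{'time': 0.15, 'qpos': array([-1.34400113e+00,  2.87016040e-01,  1.57786361e+00, -9.35187809e-06,
        1.27860074e+00, -1.49974903e-01]), 'dq': array([ 1.68428186e-03, -2.58682203e-03, -5.20923348e-03,  3.74258856e-04,
       -7.77699176e-05, -2.45215781e-04]), 'joint_efforts': array([ 9.44667445e-04, -4.06606972e+01, -2.93139249e+01, -1.91568110e-04,
        3.95813026e-03, -6.15356726e-06]), 'eef_pos': array([ 0.24826802, -0.62712421,  0.23021662]), 'tcp_rot': array([ 9.82307262e-01,  1.87274004e-01, -4.07184912e-05, -9.43003286e-04]), 'contact_force': array([-1.05023074, -0.72251827, -0.54268067]), 'wrist_torque': array([-0.02334529,  0.03263435,  0.03740289]), 'finger_force': 0.0, 'opening': 0.997593765004859}
```

View pics/top0.png

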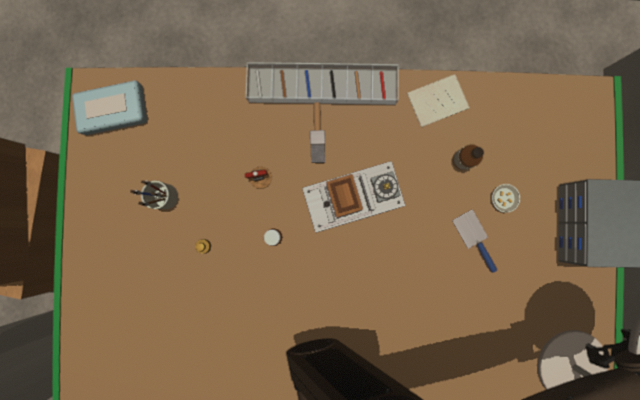

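View pics/scene0.png

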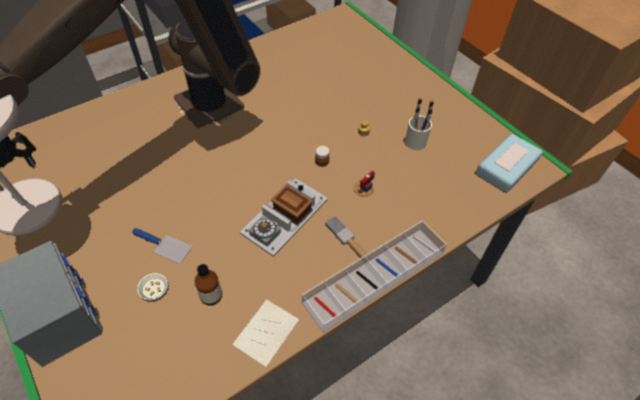

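The top view shows the red key at (258,174), the drive disc at (385,187), the casket at (345,197) and the bottle at (468,157). The scene view agrees with this.

```bash
python3 - <<'E'
from h import *
c=cam("top"); print("drive",onz(c,385,187,.06),"casket",onz(c,345,197,.068),"key",onz(c,258,174,.055),"bottle",onz(c,475,152,.15),"coaster",onz(c,261,178,.004))
E
```

```text
drive [ 0.60413771 -0.12504099  0.06      ] casket [ 0.57465311 -0.01858595  0.068     ] key [0.63261486 0.2175956  0.055     ] bottle [ 0.68996019 -0.33939256  0.15      ] coaster [0.62645603 0.21715844 0.004     ]
```

>>> {"fn": "move_arm", "kwargs": {"plan": [28,41,0,0,0,6.7,85,28,41,0,0,0,6.7,85,28,41,0,0,0,6.7,85,28,41,0,0,0,6.7,85,28,41,0,0,0,6.7,85,28,41,0,0,0,6.7,85,28,41,0,0,0,6.7,85,28,41,0,0,0,6.7,85,28,41,0,0,0,6.7,85,28,41,0,0,0,6.7,85,28,41,0,0,0,6.7,85,28,41,0,0,0,6.7,85]}}

```text
time: 1.4
eef_pos: [0.5851, -0.1337, 0.2313]
tcp_rot: [0.628, 0.779, -0.0, 0.0]
contact_force: [0.5, -0.7, 0.0]
opening: 0.994
finger_force: 0.0
```

```bash
python3 - <<'E'
from h import *
c=cam("wrist"); save(c,"w1.png"); s=ctrl.get_state(); print(s["eef_pos"],R.from_quat(s["tcp_rot"]).as_matrix().round(4).tolist(),s["qpos"]); print(proj(c,[.604,-.125,.06]))
E
```

```text
[ 0.5881442  -0.12753791  0.23135531] [[-0.2207, 0.9753, 0.0032], [0.9753, 0.2207, 0.0046], [0.0038, 0.0042, -1.0]] [-0.38431727  0.12584604  1.76402255  0.00581578  1.2504689  -0.60868257]
[333.60463337 175.51280378]
```

View pics/w1.png

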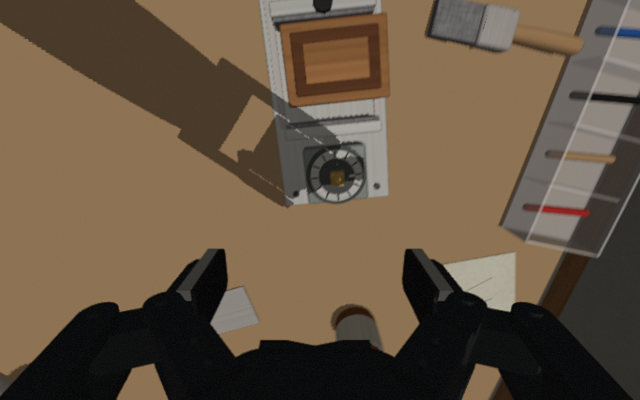

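The wrist picture shows the ticked disc with its brass square at about (337,176), the casket at (335,60), and clear space around them. I'll zoom in on the drive.

```bash
python3 - <<'E'
from h import *
c=cam("wrist"); im=c["color"]; s=ctrl.get_state(); print(s["eef_pos"])
cv2.imwrite("pics/w1c.png",cv2.resize(im[130:220,280:400,::-1],None,fx=6,fy=6,interpolation=cv2.INTER_CUBIC))
hsv=cv2.cvtColor(im,cv2.COLOR_RGB2HSV)
m=cv2.inRange(hsv,(15,130,60),(32,255,255)); m[:130]=0;m[220:]=0;m[:,:290]=0;m[:,385:]=0
N,l,st,ce=cv2.connectedComponentsWithStats(m)
for i in range(1,N):
    if st[i,4]>8: print(st[i],ce[i],onz(c,*ce[i],.066))
E
```

```text
[ 0.58648417 -0.13058004  0.23114691]
[325 177  14  16 186] [331.24193548 184.60215054] [ 0.60671896 -0.12672299  0.066     ]
```

View pics/w1c.png

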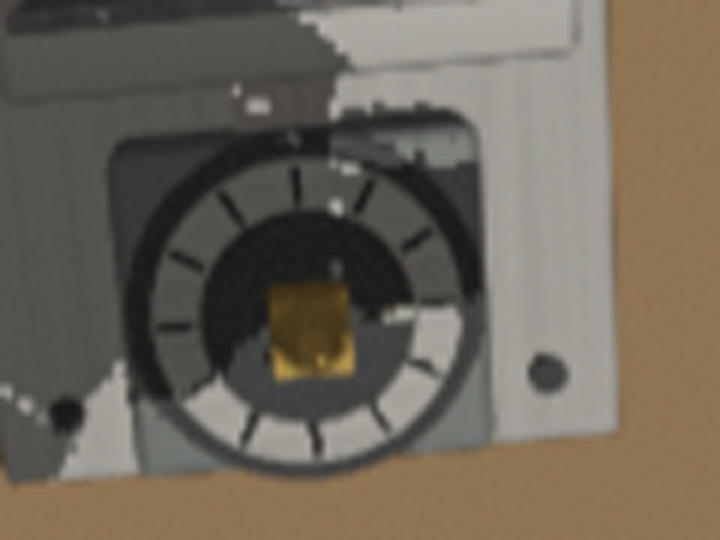

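The brass square is centred near crop (312,332), and the flange circle is centred at (309,315) in the crop. Both are tilted about 5° anticlockwise, matching the bed edge from (20,480) to (610,432). Next I'll move over to the key.

```bash
python3 - <<'E'
from h import *
c=cam("wrist"); print(ctrl.get_state()["eef_pos"],c["o"])
im=c["color"]; hsv=cv2.cvtColor(im,cv2.COLOR_RGB2HSV)
m=cv2.inRange(hsv,(15,130,60),(32,255,255)); m[:130]=0;m[220:]=0;m[:,:290]=0;m[:,385:]=0
u,v=np.argwhere(m).mean(0)[::-1]; print(u,v,onz(c,u,v,.065), m.sum()/255)
# shift crop measurements to this frame via brass motion
du,dv=u-331.24,v-184.6
print("flange",onz(c,331.5+du,182.5+dv,.05))
a,b=[onz(c,280+x/6+du,130+y/6+dv,.012) for x,y in((20,480),(610,432))]
print("bed edge deg",np.degrees(np.arctan2(*(b-a)[1::-1])), "y axis=+90")
E
```

```text
[ 0.58532151 -0.13284327  0.23097828] [ 0.57034128 -0.05825921  0.37349903]
334.0388888888889 181.74444444444444 [ 0.6068821  -0.12687256  0.065     ] 180.0
flange [ 0.6083807  -0.12784177  0.05      ]
bed edge deg 17.40541829877013 y axis=+90
```

>>> {"fn": "move_arm", "kwargs": {"plan": [4,40,0,0,0,0,85,5,42,0,0,0,0,85,5,42,0,0,0,0,85,5,42,0,0,0,0,85,5,42,0,0,0,0,85,4,40,0,0,0,0,85,4,30,0,0,0,0,85,2,10,0,0,0,0,85,0,0,0,0,0,0,85,0,0,0,0,0,0,85]}}

```text
time: 2.55
eef_pos: [0.6184, 0.1508, 0.2311]
tcp_rot: [0.63, 0.777, -0.0, 0.0]
contact_force: [-0.4, -0.9, -0.3]
opening: 0.998
finger_force: 0.0
```

```bash
cat > red.py <<'E'
from h import *
s=ctrl.get_state(); c=cam("wrist"); im=c["color"]; hsv=cv2.cvtColor(im,cv2.COLOR_RGB2HSV)
m=cv2.inRange(hsv,(0,130,50),(8,255,255))|cv2.inRange(hsv,(172,130,50),(180,255,255))
N,l,st,ce=cv2.connectedComponentsWithStats(m)
for i in range(1,N):
    if st[i,4]>40:
        r=cv2.minAreaRect(np.argwhere(l==i)[:,::-1].astype(np.float32)); print(st[i],r)
        P=np.array([onz(c,u,v,.064)[:2] for v,u in np.argwhere(l==i)]); r=cv2.minAreaRect(P.astype(np.float32)); 
        B=cv2.boxPoints(r); e=[B[1]-B[0],B[2]-B[1]]; e=max(e,key=np.linalg.norm); print("world ctr",P.mean(0),r[0],r[1],"dir",np.degrees(np.arctan2(e[1],e[0])))
print(s["eef_pos"],R.from_quat(s["tcp_rot"]).as_matrix()[:2,0]); 
E
python3 - <<'E'
exec(open("red.py").read())
x,y=map(int,ce[1+np.argmax(st[1:,4])]) 
x0,y0=max(x-60,0),max(y-50,0)
print(x0,y0); cv2.imwrite("pics/k1.png",cv2.resize(im[y0:y0+100,x0:x0+120,::-1],None,fx=6,fy=6,interpolation=cv2.INTER_CUBIC))
E
```

```text
[337  81  16  62 718] ((344.7314147949219, 111.46598815917969), (14.4780912399292, 61.0848503112793), 1.1017061471939087)
world ctr [0.63317432 0.2255315 ] (0.6331003904342651, 0.22461144626140594) (0.014276720583438873, 0.058238059282302856) dir -77.97319
[469 378  14   6  61] ((475.46990966796875, 380.7099304199219), (13.293608665466309, 4.38406229019165), 8.130102157592773)
world ctr [ 0.88509674 -0.07290355] (0.8853965401649475, -0.07285147905349731) (0.019330818206071854, 0.007336414884775877) dir 0.7308883
[0.61838117 0.15077034 0.23111286] [-0.20635178  0.97847759]
285 61
```

View pics/k1.png

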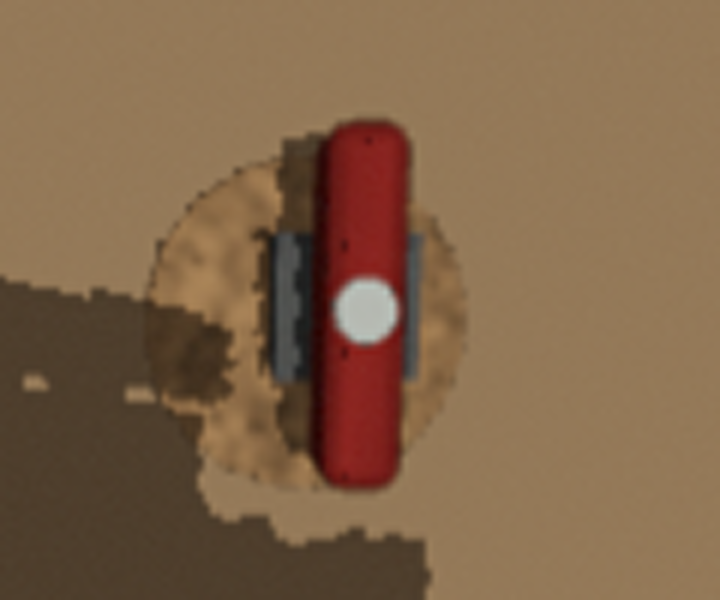

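The white hub button is at about pixel (346,113), which puts the key at about (0.634, 0.223), with its wing along 102°. I'm approaching it now.

>>> {"fn": "move_arm", "kwargs": {"plan": [6,30,0,0,0,0,85,6,30,-30,0,0,0,85,4,12,-40,0,0,0,85,0,0,-40,0,0,0,85,0,0,-20,0,0,0,85,0,0,0,0,0,0,85,0,0,0,0,0,0,85]}}

```text
time: 3.3
eef_pos: [0.635, 0.2231, 0.1018]
tcp_rot: [0.63, 0.777, 0.0, 0.0]
contact_force: [0.2, -0.4, 0.7]
opening: 0.993
finger_force: 0.0
```

```bash
python3 - <<'E'
exec(open("red.py").read())
print(ctrl.get_state()["opening"]); save(c,"k2.png")
E
```

```text
[ 303  170   22   94 1623] ((313.5, 216.5), (93.0, 21.0), 90.0)
world ctr [0.63317283 0.22972439] (0.6330417990684509, 0.2289229929447174) (0.013507816940546036, 0.06302278488874435) dir -77.51497
[0.63495856 0.22307245 0.10182855] [-0.20604593  0.9785423 ]
0.9953887112696026
```

View pics/k2.png

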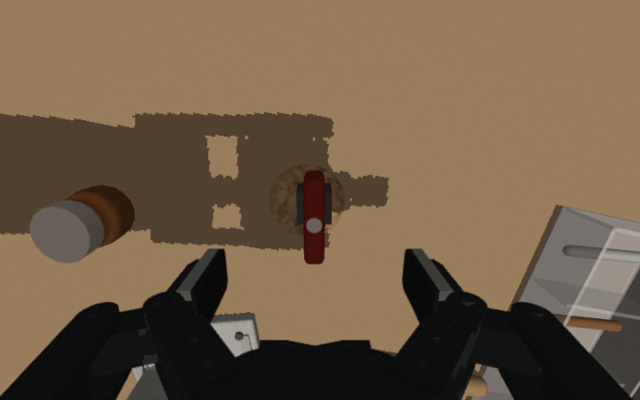

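The hub button is at (314,225), which gives about (0.634, 0.2235), directly under the tool. I'm descending and gripping.

>>> {"fn": "move_arm", "kwargs": {"plan": [-1,0,-35,0,0,0,85,0,0,-24,0,0,0,85,0,0,-8,0,0,0,85,0,0,0,0,0,0,30,0,0,0,0,0,0,20,0,0,0,0,0,0,10,0,0,0,0,0,0,5,0,0,0,0,0,0,5,0,0,0,0,0,0,5,0,0,0,0,0,0,5], "newtons": 40}}

```text
time: 4.35
eef_pos: [0.6343, 0.2246, 0.0356]
tcp_rot: [0.629, 0.777, 0.001, 0.001]
contact_force: [0.1, 0.1, 4.4]
opening: 0.16
finger_force: 39.9
```

>>> {"fn": "move_arm", "kwargs": {"plan": [0,0,15,0,0,0,5,0,0,40,0,0,0,5,0,0,45,0,0,0,5,-3,-30,30,0,0,1,5,-3,-45,0,0,0,1,5,-3,-45,0,0,0,1,5,-3,-45,0,0,0,1,5,-3,-45,0,0,0,1.4,5,-3,-45,0,0,0,0,5,-3,-45,0,0,0,0,5,-3,-35,0,0,0,0,5,-3,-16,0,0,0,0,5]}}

```text
time: 5.55
eef_pos: [0.6055, -0.1296, 0.1643]
tcp_rot: [0.593, 0.805, -0.0, -0.0]
contact_force: [0.5, 0.5, -2.0]
opening: 0.153
finger_force: 39.2
```

>>> {"fn": "move_arm", "kwargs": {"plan": [0,0,0,0,0,0,5,0,0,0,0,0,0,5,0,0,0,0,0,0,5]}}

```text
time: 5.85
eef_pos: [0.6064, -0.125, 0.1642]
tcp_rot: [0.591, 0.806, 0.0, -0.0]
contact_force: [-0.6, -0.1, -1.4]
opening: 0.155
finger_force: 39.2
```

```bash
python3 - <<'E'
from h import *
s=ctrl.get_state(); c=cam("wrist"); im=c["color"]; save(c,"w3.png")
print(s["eef_pos"],R.from_quat(s["tcp_rot"]).as_matrix().round(4).tolist(),s["contact_force"],s["wrist_torque"],s["opening"],s["qpos"])
for z in (.05,.07): print(proj(c,[.6075,-.127,z]))
E
```

```text
[ 0.60636127 -0.12497893  0.16416628] [[-0.3004, 0.9538, -0.0005], [0.9538, 0.3004, 0.0008], [0.0009, -0.0002, -1.0]] [-0.641716   -0.08223705 -1.42630228] [-0.04275553 -0.01187856  0.04278117] 0.15520917210751378 [-3.67191348e-01  2.27085214e-01  1.77581726e+00  5.88050035e-04
  1.13941554e+00 -6.72565399e-01]
[314.89403244 197.1389327 ]
[314.91264115 204.08717756]
```

View pics/w3.png

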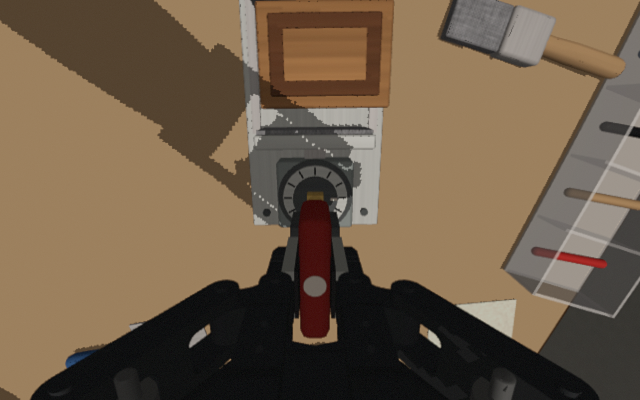

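The vice edges are now square to the picture. The disc spans 282–352 px (centre about 316.5), the brass tip is at (315,195), and the key's button is at (315,286).

```bash
python3 - <<'E'
from h import *
c=cam("wrist"); im=c["color"]; s=ctrl.get_state(); print(s["eef_pos"])
print("button",onz(c,314.7,286,.1925)); print("TCP axis at .1925 ->",proj(c,np.array(s["eef_pos"])+[0,0,.0285]))
hsv=cv2.cvtColor(im,cv2.COLOR_RGB2HSV)
m=cv2.inRange(hsv,(15,130,60),(32,255,255)); m[:180]=0;m[202:]=0;m[:,:290]=0;m[:,345:]=0
p=np.argwhere(m); print(p.min(0),p.max(0))
for r in (165,170,175,180,185): print(r,im[r,275:358].sum(1).tolist())
E
```

```text
[ 0.60651727 -0.12503278  0.16427665]
button [ 0.60671131 -0.12479636  0.1925    ]
TCP axis at .1925 -> [314.10691714 286.6977831 ]
[192 307] [199 322]
165 [273, 177, 175, 183, 189, 187, 193, 187, 192, 188, 189, 189, 192, 191, 192, 191, 194, 190, 183, 164, 138, 103, 104, 99, 106, 107, 104, 103, 98, 104, 102, 108, 124, 127, 145, 151, 161, 163, 177, 181, 177, 163, 159, 162, 151, 138, 139, 117, 109, 104, 108, 105, 107, 100, 106, 109, 106, 100, 108, 122, 146, 174, 222, 361, 367, 357, 348, 262, 205, 202, 196, 199, 198, 195, 206, 212, 289, 326, 224, 256, 258, 263, 264]
170 [273, 191, 169, 181, 192, 185, 193, 189, 186, 189, 192, 190, 179, 143, 100, 108, 95, 101, 97, 101, 103, 128, 170, 205, 225, 260, 269, 269, 267, 266, 267, 264, 263, 267, 265, 269, 264, 270, 265, 77, 114, 265, 265, 264, 263, 268, 265, 265, 268, 264, 264, 265, 267, 269, 244, 203, 210, 180, 131, 103, 102, 100, 105, 103, 99, 108, 134, 174, 186, 217, 212, 240, 346, 211, 189, 190, 200, 188, 199, 256, 258, 259, 266]
175 [277, 206, 172, 177, 191, 186, 188, 186, 177, 131, 105, 98, 102, 105, 101, 109, 175, 243, 270, 269, 269, 264, 
[... 407 characters left out ...]
67, 265, 267, 269, 268, 266, 225, 162, 95, 101, 98, 105, 94, 105, 109, 107, 105, 105, 98, 100, 100, 102, 107, 104, 103, 100, 106, 105, 102, 99, 92, 101, 135, 193, 254, 273, 273, 270, 269, 271, 268, 271, 269, 271, 274, 274, 265, 167, 103, 95, 99, 94, 108, 140, 194, 196, 186, 178, 225, 256, 259, 265, 263]
185 [274, 268, 172, 169, 156, 104, 102, 99, 95, 106, 202, 266, 266, 265, 229, 188, 136, 84, 133, 218, 265, 235, 131, 90, 93, 95, 101, 95, 98, 99, 102, 89, 104, 97, 98, 96, 102, 99, 96, 101, 103, 100, 104, 101, 96, 104, 94, 101, 103, 96, 98, 104, 95, 99, 104, 101, 97, 107, 207, 261, 151, 125, 123, 174, 210, 267, 271, 272, 274, 237, 115, 97, 104, 98, 107, 138, 176, 183, 257, 249, 257, 259, 276]
```

>>> {"fn": "move_arm", "kwargs": {"plan": [1,-3,-20,0,0,0,5,0,0,-25,0,0,0,5,0,0,-12,0,0,0,5,0,0,0,0,0,0,5,0,0,0,0,0,0,5]}}

```text
time: 6.45
eef_pos: [0.6078, -0.1292, 0.1078]
tcp_rot: [0.592, 0.806, 0.0, 0.0]
contact_force: [-0.1, -0.7, -1.0]
opening: 0.158
finger_force: 39.2
```

>>> {"fn": "move_arm", "kwargs": {"plan": [0,0,-4,0,0,0,5,0,0,-4,0,0,0,5,0,0,-4,0,0,0,5,0,0,0,0,0,0,5]}}

```text
time: 6.85
eef_pos: [0.607, -0.1295, 0.0947]
tcp_rot: [0.592, 0.806, -0.0, -0.001]
contact_force: [0.2, 0.2, -1.7]
opening: 0.16
finger_force: 39.2
```

>>> {"fn": "move_arm", "kwargs": {"plan": [0,0,-4,0,0,0,5,0,0,-3,0,0,0,5,0,0,-3,0,0,0,5,0,0,-2,0,0,0,5,0,0,0,0,0,0,5]}}

```text
time: 7.35
eef_pos: [0.6071, -0.1295, 0.0828]
tcp_rot: [0.592, 0.806, -0.0, -0.0]
contact_force: [0.9, 0.5, -1.0]
opening: 0.159
finger_force: 39.2
```

>>> {"fn": "move_arm", "kwargs": {"plan": [0,0,-1,0,0,0,5,0,0,0,0,0,0,5,0,0,0,0,0,0,40,0,0,0,0,0,0,40,0,0,0,0,0,0,40,0,0,0,0,0,0,40,0,0,0,0,0,0,40,0,0,0,0,0,0,40,0,0,0,0,0,0,40]}}

```text
time: 8.25
eef_pos: [0.6074, -0.1296, 0.0823]
tcp_rot: [0.592, 0.806, -0.0, -0.0]
contact_force: [-0.1, -1.1, 0.4]
opening: 0.463
finger_force: 0.0
```

```bash
python3 - <<'E'
from h import *
s=ctrl.get_state(); c=cam("wrist"); save(c,"w4.png"); print(s["eef_pos"],s["opening"],s["finger_force"],s["contact_force"])
for z in(.11,.114): print(proj(c,[.6075,-.128,z]))
E
```

```text
[ 0.60736481 -0.12961971  0.08230872] 0.46270184411656756 0.0 [-0.08274437 -1.08806569  0.3632472 ]
[315.48397131 282.39488089]
[315.51053855 287.6727659 ]
```

View pics/w4.png

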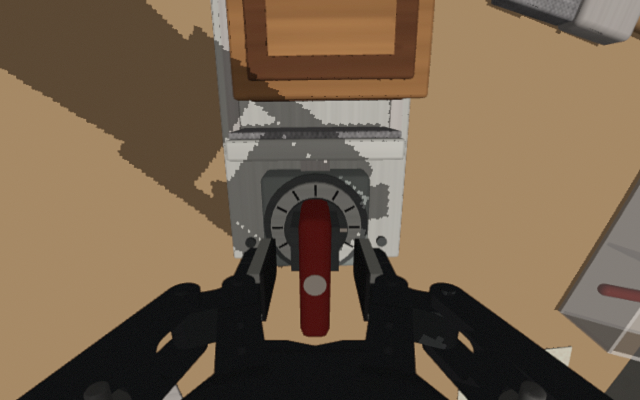

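The key stands on the drive with its button at (315,286), and the fingers are clear on both sides. I'll grip it afresh and take the first bite.

>>> {"fn": "move_arm", "kwargs": {"plan": [0,0,0,0,0,0,5,0,0,0,0,0,0,5,0,0,0,0,0,0,5,0,0,0,0,0,-6,5,0,0,0,0,0,-6,5,0,0,0,0,0,-6,5,0,0,0,0,0,-6,5,0,0,0,0,0,-6,5,0,0,0,0,0,0,5,0,0,0,0,0,0,5], "newtons": 50}}

```text
time: 9.3
eef_pos: [0.6082, -0.1291, 0.0825]
tcp_rot: [0.78, 0.626, 0.001, 0.0]
contact_force: [3.3, 2.0, -1.7]
opening: 0.155
finger_force: 49.4
```

```bash
cat > st.py <<'E'
from h import *
s=ctrl.get_state(); M=R.from_quat(s["tcp_rot"]).as_matrix()
print(s["eef_pos"].round(4),"psi",np.degrees(np.arctan2(M[1,0],M[0,0])).round(1),"F",s["contact_force"].round(1),"T",s["wrist_torque"].round(3),s["opening"].round(3),s["qpos"].round(2))
E
python3 st.py
```

```text
Traceback (most recent call last):
  File "st.py", line 3, in <module>
    print(s["eef_pos"].round(4),"psi",np.degrees(np.arctan2(M[1,0],M[0,0])).round(1),"F",s["contact_force"].round(1),"T",s["wrist_torque"].round(3),s["opening"].round(3),s["qpos"].round(2))
                                                                                                                                                    ^^^^^^^^^^^^^^^^^^
AttributeError: 'float' object has no attribute 'round'
```

```bash
sed -i 's/s\["opening"\].round(3)/round(s["opening"],3)/' st.py; python3 st.py
```

```text
[ 0.6082 -0.1291  0.0825] psi 77.5 F [ 3.3  2.  -1.7] T [ 0.549 -0.658  0.027] 0.155 [-0.37  0.33  1.81  0.    1.   -0.16]
```

>>> {"fn": "move_arm", "kwargs": {"plan": [0,0,0,0,0,-6,5,0,0,0,0,0,-6,5,0,0,0,0,0,-6,5,0,0,0,0,0,-6,5,0,0,0,0,0,-4,5,0,0,0,0,0,0,5,0,0,0,0,0,0,5]}}

```text
time: 10.0
eef_pos: [0.6086, -0.1293, 0.0825]
tcp_rot: [0.908, 0.418, 0.002, 0.001]
contact_force: [4.5, 2.5, -1.6]
opening: 0.149
finger_force: 49.3
```

```bash
python3 st.py
```

```text
[ 0.6086 -0.1293  0.0825] psi 49.5 F [ 4.5  2.5 -1.6] T [ 0.451 -0.915  0.014] 0.149 [-0.37  0.33  1.81  0.    0.99  0.33]
```

>>> {"fn": "move_arm", "kwargs": {"plan": [0,0,0,0,0,0,40,0,0,0,0,0,0,40,0,0,0,0,0,0,40,1,1,0,0,0,0,40,0,0,0,0,0,0,5,0,0,0,0,0,0,5,0,0,0,0,0,0,5,0,0,0,0,0,0,5,0,0,0,0,0,-3,5,0,0,0,0,0,-3,5]}}

```text
time: 11.0
eef_pos: [0.6088, -0.129, 0.0825]
tcp_rot: [0.929, 0.369, 0.0, 0.001]
contact_force: [1.4, -0.7, -0.6]
opening: 0.153
finger_force: 50.0
```

```bash
python3 st.py; python3 -c "
from h import *
c=cam('wrist'); save(c,'w5.png')"
```

```text
[ 0.6088 -0.129   0.0825] psi 43.3 F [ 1.4 -0.7 -0.6] T [-0.251 -0.224  0.037] 0.153 [-0.37  0.33  1.81 -0.    1.    0.44]
```

View pics/w5.png

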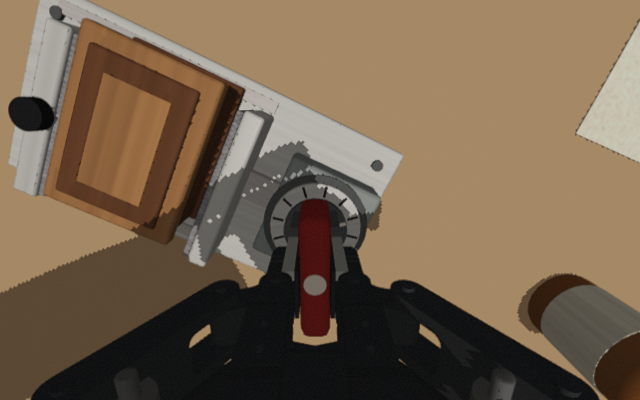

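The flange mark has turned along with the key, to (346,225). The jaw is close to the casket, with a small gap left. I'll go on in small steps and watch the torque.

>>> {"fn": "move_arm", "kwargs": {"plan": [0,0,0,0,0,-3,5,0,0,0,0,0,-3,5,0,0,0,0,0,-3,5,0,0,0,0,0,-3,5]}}

```text
time: 11.45
eef_pos: [0.609, -0.1292, 0.0826]
tcp_rot: [0.963, 0.27, 0.001, 0.001]
contact_force: [2.7, -2.1, -0.9]
opening: 0.154
finger_force: 50.0
```

```bash
python3 st.py; python3 -c "
from plant import ctrl;print(ctrl.get_state()['joint_efforts'][5])"
```

```text
[ 0.609  -0.1292  0.0826] psi 31.4 F [ 2.7 -2.1 -0.9] T [-0.356 -0.342  0.074] 0.154 [-0.37  0.33  1.81 -0.    1.    0.65]
-0.15764992218464613
```

>>> {"fn": "move_arm", "kwargs": {"plan": [0,0,0,0,0,-3,5,0,0,0,0,0,-3,5,0,0,0,0,0,-3,5]}}

```text
time: 11.75
eef_pos: [0.609, -0.1293, 0.0826]
tcp_rot: [0.981, 0.194, 0.001, 0.001]
contact_force: [2.3, -2.3, -0.9]
opening: 0.155
finger_force: 49.9
```

```bash
python3 st.py; python3 -c "
from plant import ctrl;print(ctrl.get_state()['joint_efforts'][5])"
```

```text
[ 0.609  -0.1293  0.0826] psi 22.4 F [ 2.3 -2.3 -0.9] T [-0.433 -0.389  0.104] 0.155 [-0.37  0.33  1.81 -0.    1.    0.81]
-0.15741098206490278
```

>>> {"fn": "move_arm", "kwargs": {"plan": [0,0,0,0,0,-3,5,0,0,0,0,0,-3,5,0,0,0,0,0,-3,5]}}

```text
time: 12.05
eef_pos: [0.6091, -0.1294, 0.0826]
tcp_rot: [0.993, 0.116, 0.001, 0.001]
contact_force: [2.6, -1.2, -0.9]
opening: 0.15
finger_force: 49.9
```

```bash
echo 'print(s["joint_efforts"][5].round(3))'>>st.py; python3 st.py
```

```text
[ 0.6091 -0.1294  0.0826] psi 13.4 F [ 2.6 -1.2 -0.9] T [-0.495 -0.415  0.13 ] 0.15 [-0.37  0.33  1.81 -0.    1.    0.97]
-0.157
```

>>> {"fn": "move_arm", "kwargs": {"plan": [0,0,0,0,0,-3,5,0,0,0,0,0,-3,5,0,0,0,0,0,-3,5]}}

```text
time: 12.35
eef_pos: [0.6092, -0.1296, 0.0826]
tcp_rot: [0.999, 0.038, 0.001, 0.001]
contact_force: [2.8, -1.4, -2.1]
opening: 0.155
finger_force: 49.9
```

```bash
python3 st.py
```

```text
[ 0.6092 -0.1296  0.0826] psi 4.4 F [ 2.8 -1.4 -2.1] T [-0.539 -0.452  0.082] 0.155 [-0.37  0.33  1.81 -0.    1.    1.12]
-0.157
```

>>> {"fn": "move_arm", "kwargs": {"plan": [0,0,0,0,0,-3,5,0,0,0,0,0,-3,5]}}

```text
time: 12.55
eef_pos: [0.6092, -0.1297, 0.0826]
tcp_rot: [1.0, -0.014, 0.001, 0.001]
contact_force: [2.3, -2.6, -1.3]
opening: 0.154
finger_force: 49.9
```

```bash
python3 st.py
```

```text
[ 0.6092 -0.1297  0.0826] psi -1.6 F [ 2.3 -2.6 -1.3] T [-0.583 -0.464  0.054] 0.154 [-0.37  0.33  1.81 -0.    1.    1.23]
-0.157
```

```bash
cat > disc.py <<'E'
from h import *
def prof(im,c,psi):
    g=cv2.cvtColor(im,cv2.COLOR_RGB2GRAY).astype(np.float32); out={}
    for r,z in((.0155,.05),(.0175,.05),(.024,.047)):
        a=np.arange(-80,84,4); P=np.array([proj(c,[.608+r*np.cos(np.radians(psi+t)),-.128+r*np.sin(np.radians(psi+t)),z]) for t in a]).astype(np.float32)
        out[r]=cv2.remap(g,P[None,:,0],P[None,:,1],cv2.INTER_LINEAR)[0].astype(int)
    return a,out
if __name__=="__main__":
    import sys
    s=ctrl.get_state(); M=R.from_quat(s["tcp_rot"]).as_matrix(); psi=np.degrees(np.arctan2(M[1,0],M[0,0])); c=cam("wrist"); save(c,sys.argv[1])
    print("psi",psi)
    a,o=prof(c["color"],c,psi)
    print(a.tolist())
    for r in o: print(r,o[r].tolist())
E
python3 disc.py w6.png
python3 - <<'E'
from disc import *
# w5: same geometry (tool-fixed camera), pose psi 43.3
c=cam("wrist"); T=np.array(c["T_tool_cam"])
for n,p,pos in(("w5.png",43.3,(.6088,-.129,.0825)),("w4.png",107.4,(.6074,-.1296,.0823))):
    th=np.radians(p); Rt=np.array([[np.cos(th),np.sin(th),0],[np.sin(th),-np.cos(th),0],[0,0,-1]])
    c["o"]=Rt@T[:3,3]+pos; c["R"]=Rt@T[:3,:3]
    a,o=prof(cv2.imread("pics/"+n)[:,:,::-1].copy(),c,p); print(n)
    for r in o: print(r,o[r].tolist())
E
```

```text
psi -1.6420882639629903
[-80, -76, -72, -68, -64, -60, -56, -52, -48, -44, -40, -36, -32, -28, -24, -20, -16, -12, -8, -4, 0, 4, 8, 12, 16, 20, 24, 28, 32, 36, 40, 44, 48, 52, 56, 60, 64, 68, 72, 76, 80]
0.0155 [28, 25, 24, 25, 25, 23, 25, 27, 25, 24, 23, 22, 24, 24, 25, 23, 25, 24, 24, 24, 25, 23, 26, 24, 24, 26, 24, 22, 21, 26, 25, 24, 23, 25, 24, 26, 28, 29, 32, 31, 31]
0.0175 [67, 98, 58, 31, 32, 31, 28, 26, 22, 25, 31, 31, 30, 22, 25, 23, 26, 25, 23, 26, 25, 24, 22, 23, 23, 23, 23, 29, 32, 33, 31, 28, 30, 30, 31, 31, 31, 30, 31, 32, 31]
0.024 [85, 69, 47, 88, 85, 86, 84, 86, 82, 24, 88, 88, 87, 90, 87, 89, 28, 87, 86, 86, 85, 86, 86, 39, 79, 88, 83, 84, 86, 85, 75, 32, 88, 87, 87, 87, 86, 87, 52, 65, 88]
w5.png
0.0155 [69, 41, 31, 32, 27, 29, 28, 28, 27, 29, 32, 36, 25, 24, 25, 25, 26, 25, 26, 26, 27, 25, 24, 25, 25, 23, 25, 25, 23, 34, 36, 30, 27, 27, 28, 30, 28, 32, 34, 36, 33]
0.0175 [106, 59, 37, 37, 37, 37, 37, 35, 34, 36, 36, 36, 36, 34, 27, 28, 27, 23, 25, 25, 25, 25, 26, 25, 26, 25, 26, 34, 37, 39, 38, 38, 34, 36, 35, 34, 37, 36, 35, 36, 36]
0.024 [89, 23, 124, 152, 164, 175, 180, 184, 110, 85, 127, 130, 107, 96, 160, 151, 26, 95, 95, 94, 94, 94, 95, 95, 28, 95, 94, 93, 94, 94, 94, 78, 54, 97, 96, 96, 95, 96, 96, 46, 76]
w4.png
0.0155 [38, 38, 37, 36, 38, 38, 36, 38, 36, 35, 36, 37, 37, 36, 36, 28, 27, 24, 24, 26, 25, 24, 25, 26, 23, 29, 25, 26, 25, 24, 24, 27, 30, 28, 27, 28, 28, 29, 28, 30, 27]
0.0175 [49, 57, 60, 58, 57, 54, 46, 49, 47, 36, 30, 35, 35, 32, 32, 29, 29, 27, 28, 25, 27, 27, 26, 26, 24, 25, 25, 26, 25, 31, 38, 37, 35, 33, 28, 28, 29, 32, 35, 34, 35]
0.024 [94, 93, 95, 98, 91, 32, 98, 97, 97, 97, 98, 95, 95, 21, 92, 94, 95, 95, 95, 96, 97, 28, 96, 95, 95, 95, 95, 95, 95, 16, 98, 97, 97, 96, 96, 97, 51, 67, 97, 93, 93]
```

The key has led the disc by a constant 12° or so, which is just the play. So there is no slip yet and the jaw has travelled about 17 mm. I'll carry on and track tick phase and mark, with the mark now at -76°.

>>> {"fn": "move_arm", "kwargs": {"plan": [0,0,0,0,0,-3,5,0,0,0,0,0,-3,5,0,0,0,0,0,-3,5,0,0,0,0,0,-3,5]}}

```text
time: 13.05
eef_pos: [0.6091, -0.1298, 0.0826]
tcp_rot: [0.993, -0.118, 0.001, 0.001]
contact_force: [2.7, -3.8, -1.5]
opening: 0.157
finger_force: 49.9
```

```bash
python3 st.py; python3 disc.py w7.png
```

```text
[ 0.6091 -0.1298  0.0826] psi -13.6 F [ 2.7 -3.8 -1.5] T [-0.83  -0.463  0.166] 0.157 [-0.37  0.33  1.81 -0.    1.    1.44]
-0.141
psi -13.58155042181411
[-80, -76, -72, -68, -64, -60, -56, -52, -48, -44, -40, -36, -32, -28, -24, -20, -16, -12, -8, -4, 0, 4, 8, 12, 16, 20, 24, 28, 32, 36, 40, 44, 48, 52, 56, 60, 64, 68, 72, 76, 80]
0.0155 [25, 25, 26, 21, 24, 24, 23, 26, 25, 24, 22, 22, 22, 22, 22, 23, 24, 24, 23, 24, 26, 24, 24, 23, 24, 24, 21, 22, 21, 25, 23, 24, 23, 23, 24, 24, 27, 28, 31, 29, 31]
0.0175 [57, 97, 68, 32, 31, 29, 27, 26, 23, 23, 28, 30, 29, 23, 21, 23, 22, 24, 23, 25, 22, 25, 20, 22, 20, 24, 24, 28, 32, 32, 29, 26, 29, 31, 30, 31, 30, 31, 32, 32, 32]
0.024 [83, 83, 28, 85, 84, 84, 82, 84, 84, 19, 86, 87, 86, 85, 86, 88, 23, 84, 85, 85, 84, 84, 84, 38, 74, 82, 83, 83, 102, 83, 77, 30, 86, 86, 85, 85, 85, 85, 46, 62, 86]
```

>>> {"fn": "move_arm", "kwargs": {"plan": [0,0,0,0,0,-3,5,0,0,0,0,0,-3,5,0,0,0,0,0,-3,5,0,0,0,0,0,-3,5]}}

```text
time: 13.5
eef_pos: [0.6091, -0.13, 0.0826]
tcp_rot: [0.975, -0.221, 0.001, 0.001]
contact_force: [3.2, -5.2, -2.1]
opening: 0.159
finger_force: 49.9
```

```bash
sed -i 's/print(a.tolist())/print("mark",[(x,y) for x,y in zip(a.tolist(),o[.0175].tolist()) if y>50]); print("ticks",[(x,y) for x,y in zip(a.tolist(),o[.024].tolist()) if y<70])/; s/^    for r in o: print.*//' disc.py; python3 st.py; python3 disc.py w8.png
```

```text
[ 0.6091 -0.13    0.0826] psi -25.6 F [ 3.2 -5.2 -2.1] T [-0.991 -0.5    0.136] 0.159 [-0.37  0.33  1.81 -0.    1.    1.65]
-0.141
psi -25.583310828895364
mark [(-76, 94), (-72, 74)]
ticks [(-72, 24), (-44, 22), (-16, 20), (12, 37), (44, 36), (72, 36), (76, 66)]
```

>>> {"fn": "move_arm", "kwargs": {"plan": [0.5,-0.5,0,0,0,-3,5,0,-0.5,0,0,0,-3,5,0,0,0,0,0,-3,5]}}

```text
time: 13.85
eef_pos: [0.6092, -0.1304, 0.0826]
tcp_rot: [0.955, -0.297, 0.001, 0.001]
contact_force: [1.7, -2.5, -0.6]
opening: 0.154
finger_force: 50.3
```

```bash
python3 st.py; python3 disc.py w9.png
```

```text
[ 0.6092 -0.1304  0.0826] psi -34.6 F [ 1.7 -2.5 -0.6] T [-0.631 -0.296  0.223] 0.154 [-0.37  0.33  1.81 -0.    1.    1.8 ]
-0.014
psi -34.55958109223108
mark [(-76, 71), (-72, 92)]
ticks [(-64, 25), (-36, 20), (-8, 22), (20, 46), (24, 63), (52, 30), (80, 43)]
```

>>> {"fn": "move_arm", "kwargs": {"plan": [0,0,0,0,0,-3,5,0,0,0,0,0,-3,5,0,0,0,0,0,-3,5]}}

```text
time: 14.2
eef_pos: [0.6091, -0.1305, 0.0826]
tcp_rot: [0.929, -0.371, 0.001, 0.001]
contact_force: [1.9, -3.9, -0.2]
opening: 0.154
finger_force: 50.0
```

```bash
python3 st.py; python3 disc.py w10.png
```

```text
[ 0.6091 -0.1305  0.0826] psi -43.6 F [ 1.9 -3.9 -0.2] T [-0.826 -0.238  0.101] 0.154 [-0.37  0.33  1.81 -0.    1.    1.96]
-0.181
psi -43.55698713618994
mark [(-76, 80), (-72, 93)]
ticks [(-56, 32), (-28, 39), (0, 46), (32, 41), (60, 26)]
```

The ticks have begun to lag, with a slip of about 16° (0.29 rad), so the drive is just past its crest. I'll finish the click.

>>> {"fn": "move_arm", "kwargs": {"plan": [0,0,0,0,0,-3,5,0,0,0,0,0,-3,5,0,0,0,0,0,-3,5,0,0,0,0,0,-3,5,0,0,0,0,0,0,5]}}

```text
time: 14.75
eef_pos: [0.609, -0.1306, 0.0826]
tcp_rot: [0.885, -0.465, 0.001, 0.001]
contact_force: [1.4, -4.8, -0.9]
opening: 0.154
finger_force: 50.0
```

```bash
python3 st.py; python3 disc.py w11.png
```

```text
[ 0.609  -0.1306  0.0826] psi -55.5 F [ 1.4 -4.8 -0.9] T [-0.982 -0.157  0.014] 0.154 [-0.37  0.33  1.81 -0.    1.    2.17]
0.198
psi -55.46610149660548
mark [(-76, 80), (-72, 95)]
ticks [(-72, 24), (-44, 23), (-16, 25), (12, 36), (44, 48), (72, 21)]
```

The slip is about 29° (0.5 rad), which is one full click. Now I'll release the key and withdraw.

>>> {"fn": "move_arm", "kwargs": {"plan": [0,0,0,0,0,0,45,0,0,0,0,0,0,45,0,0,0,0,0,0,45,0,0,0,0,0,0,45,0,0,10,0,0,0,45,0,0,30,0,0,0,45,0,0,40,0,0,0,45,0,0,40,0,0,0,45,0,0,0,0,0,0,45,0,0,0,0,0,0,45]}}

```text
time: 15.8
eef_pos: [0.6097, -0.1298, 0.2048]
tcp_rot: [0.885, -0.466, 0.002, -0.0]
contact_force: [-0.3, 0.4, -0.5]
opening: 0.527
finger_force: 0.0
```

```bash
python3 st.py; python3 disc.py w12.png
```

```text
[ 0.6097 -0.1298  0.2048] psi -55.6 F [-0.3  0.4 -0.5] T [ 0.023 -0.056  0.041] 0.527 [-0.37  0.19  1.74  0.    1.21  2.17]
-0.001
psi -55.59545679155429
mark [(-76, 70), (-72, 81), (-68, 52), (-16, 51), (-12, 54), (-8, 53), (-4, 51), (0, 53), (4, 53), (8, 53), (12, 52), (16, 52), (32, 59), (36, 62), (52, 55), (56, 62), (60, 64), (64, 67), (68, 66), (72, 64)]
ticks [(-72, 40), (-44, 33), (-16, 37), (-12, 25), (-8, 27), (-4, 28), (0, 28), (4, 25), (8, 29), (12, 48)]
```

View pics/w12.png

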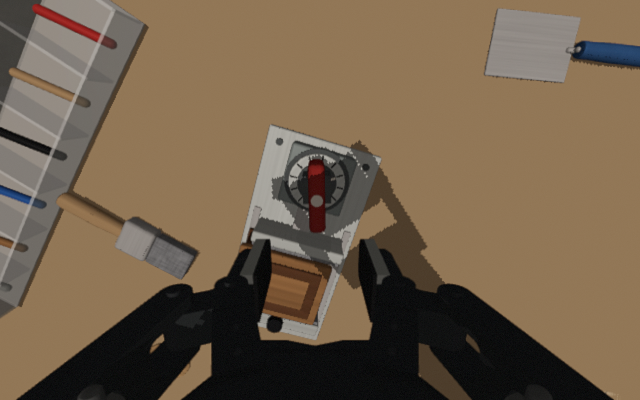

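The picture shows the key standing on the drive (button at (316,201)) and the jaw against the casket at (295,250). The mark and ticks are unchanged, and nothing touches the robot. Handing in.

```bash
python3 -c "
from plant import order
print(order.sign_off())"
```

```text
the job is handed in; nothing more can be done
None
```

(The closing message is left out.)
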